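# Weigh out a pair of shoe-tree knobs

### The arm

A 6-joint arm with a two-finger parallel gripper is mounted at the origin on the work surface. World frame = base frame: x ahead of the robot, y to its left, z up, the work surface at z = 0. Lengths are in mm, angles in rad, forces in N, time in s.
With the tool pointing down it reaches from about 400 to 925 mm from the base axis. Payload 12.5 kg.
Tool frame: the origin (TCP) lies midway between the tips of the shut fingers; the grasp point (between the pads) lies 19 mm behind it (env.tcp_to_grasp is the distance from the TCP to the grasp point, in mm); z points along the fingers, y is the line along which they close (so a half turn about z gives the same grasp; the last joint's range is limited). The gripper opens to 95 mm and grips with 3 to 60 N. Pads are 20 mm wide; open, the fingers measure 119 mm over their backs; the gripper's body (75 mm by 180 mm) begins 59 mm behind the grasp point.
Start: joints at [-1.312, 0.491, 1.559, -0, 1.092, -0.106], TCP at [223, -583.882, 214.661] pointing down, gripper open.
Joint ranges: [-3.1, 3.1], [-0.84, 2.19], [0.05, 2.79], [-1.13, 4.28], [0.06, 2.93], [-2.69, 2.69]. Speed limits (rad/s): [2.22, 2.22, 2.79, 3.14, 3.14, 3.14].

### API

Orientations are given as [roll, pitch, yaw] about the fixed x, y, z axes, in that order (R = Rz(yaw) Ry(pitch) Rx(roll)).
In Python, from cell import env gives the robot as it stands. The module is installed in compiled form; this text tells all that it offers.
- The arm moves only by the tool step_arm, never from a script. Its argument "plan" is a list that holds one entry, the list of rows, each a list of 5 numbers: the shift along the tool's x, y, z in mm, then the turn about the tool's z in degrees, then the opening, from -1 (shut) to 1 (fully open). A call has 1 to 8 rows; each row is the pose to reach, as a shift and turn from the pose commanded when the call began, along the tool's axes at that moment; what a row does not reach only later rows make up. A row lasts 1/12 s, in which the tool goes at most 41.7 mm and 7.16 degrees, less where a joint would pass 70% of its speed; a pose out of reach is approached as far as the arm can. A call with a gripper value outside its range is refused whole. The fingers move at their own pace and stop on an object; the grip force is fixed at half the most. Time passes only in rows, so rows that repeat a pose let the fingers close. It gives the time, the measured TCP pose, the force, the opening and the grip force at its end, in the units of the state.
- env.state(): the state, without advancing time (a new reading comes with each control period).
- env.read_camera(name): name is "side" or "top" or "wrist"; returns the picture (480x640x3 uint8, blue, green, red); there is no depth.
- env.get_calibration(name): a dict with "K" (3x3 intrinsics, pixels), "extrinsics" (4x4, takes a point from world to camera coordinates). Camera axes: x right, y up, looking along -z (the intrinsics and any distortion apply to the point x, -y, -z); pixel columns grow to the right and rows downward; lengths in mm; the calibration is good to about 2 mm. A picture is of the moment at which its call begins: read the wrist's pose just before it. get_calibration takes no time and is no camera call; for the wrist camera it gives the pose at the moment of the call.
- env.job_done(): hands the job in; it is judged then, once.
The state is a dict: "t": time; "joints": joint angles; "qvel": joint speeds; "tau": joint torques, N m; "eef_pos": TCP position; "tcp_rot": TCP orientation; "ft_force": force on the tool from outside, world axes, zero at the start; "moment": the same for the moment, N m; "opening": opening from 0.0 (shut) to 1.0 (fully open); "grip_force": force on a finger pad.
Only numpy, scipy, OpenCV 4.12 (cv2) and the standard library are available. Lean on these libraries where they do the work, as an engineer would, in place of code of your own. Each camera call takes 0.05 s, during which the arm holds its last target. There are 200 camera calls.

### The job

Lift the dark wooden scoop that holds four brass ball knobs and tip it gradually over the pan of the bench scale, so that the knobs roll off its low lip one by one; stop as soon as exactly two have dropped into the pan. Then set the scoop back down upright on its leather mat with the other two knobs still in it, and let go.

Things in the scene. Friction and masses are not known exactly. Their poses are not given: they have to be found in the camera images.
- scoop_center (a point): Centre of the loose dark wooden scoop, 22 mm above its underside: an open narrow trough 110 mm long (x), 39 mm wide (y), 44 mm high, 180 g, z up, with two flat parallel cheeks to grip from above, closing along y. High back at +x, low lip at -x, which faces the robot within about 25 degrees. Four loose 24 mm brass balls, 60 g each, lie one behind the other in notches of its floor.
- scoop_lip (a point): Middle of the scoop's low pouring lip, at its -x end: 55 mm from the centre along x and 15 mm below it. With this end tipped down the balls roll over it one at a time, front one first: the first at roughly 20 degrees of tilt, each next one after some 12 to 18 degrees more. Tilt slowly, a few degrees a second, and level it when two are out.
- pan_floor (a point): Centre of the inner floor of the scale's square aluminium pan (150 x 150 mm outside, walls 4 mm thick, rim 32 mm above this point). It is 68 mm above the bench when the pan is empty. The scale is fixed to the bench; z is up; the sides of the pan lie along its x and y.
- pan (a joint): How far the scale's pan has sunk on its spring, in m: 0 when empty, 0.006 (6 mm) more for every 60 g knob lying in it, so 0.012 for two; it bobs for a moment after each drop.
- mat: The flat reddish leather mat fixed to the bench on which the scoop stands at the start: 200 mm (x) by 130 mm (y), 4 mm thick; origin at the centre of its underside, z up. The scoop must stand wholly on it at the end.
Mind the look-alikes: they are no part of the job. Of the things that look like the part that bears scoop_center, take the one that is farthest to the robot's left at the start.

How it is judged:
By the outcome, as a careful person would: the job done as asked, in the order asked, and still so for the second after the job is handed in, with the robot touching nothing.
It also fails if it takes over 72 s, if anything falls off the work surface, if the arm or the gripper's body presses on something with over 40 N, if the wrist force passes 120 N, or if a joint passes its speed limit or range.

## Working session

There is one attempt and no reset: what is moved stays moved. The work goes in short steps, Python scripts to look and compute and a tool call to move; the robot and the scene stay as the last step left them, time stands still between calls to the robot, and variables do not carry over. Pictures are saved under pics/ and viewed, at most 10 in all, crops included, and the job is handed in when it is done.

Besides the shell and the picture viewer there is one more tool, called after "Emit:" as a command line: name --argument value ..., lists and objects as JSON in quotes. step_arm: Moves the arm, as the interface text tells. Its arguments: {"type":"object","properties":{"plan":{"type":"array"}},"required":["plan"]}

```bash
mkdir -p pics
python3 - <<'E'
from cell import env
import cv2,numpy as np
s=env.state();print(s)
print(env.tcp_to_grasp,[a for a in dir(env) if a[0]!='_'])
for n in("top","side","wrist"):
    im=env.read_camera(n);cv2.imwrite(f"pics/{n}0.png",im);c=env.get_calibration(n);print(n,{k:np.round(v,3).tolist() if k in("K","extrinsics") else v for k,v in c.items()})
E
```

```text
{'t': 0.0, 'joints': array([-1.31160618e+00,  4.91555632e-01,  1.55944881e+00, -4.27100003e-05,
        1.09166186e+00, -1.05587915e-01]), 'qvel': array([-0.00061849,  0.00169798, -0.00087454, -0.00084988, -0.00013342,
       -0.00102054]), 'tau': array([ 2.86324808e-03, -6.12637067e+01, -2.58175421e+01,  6.94180978e-02,
        4.82706015e-02, -1.03882101e-04]), 'eef_pos': array([ 222.92187961, -583.64173738,  214.06439808]), 'tcp_rot': array([-3.14052099e+00, -7.54857444e-05,  3.64797735e-01]), 'ft_force': array([0.10311922, 1.34874742, 0.17504995]), 'moment': array([ 0.0094736 ,  0.00632105, -0.02464548]), 'grip_force': 0.0, 'opening': 0.998695031047355}
18.8 ['IKError', 'get_calibration', 'job_done', 'read_camera', 'state', 'tcp_to_grasp']
top {'K': [[531.554, 0.0, 325.156], [0.0, 531.554, 241.855], [0.0, 0.0, 1.0]], 'extrinsics': [[0.002, -1.0, 0.007, 9.946], [0.986, 0.003, 0.167, -590.195], [-0.167, 0.007, 0.986, -833.302], [0.0, 0.0, 0.0, 1.0]]}
side {'K': [[542.458, 0.0, 321.836], [0.0, 542.458, 230.961], [0.0, 0.0, 1.0]], 'extrinsics': [[-0.984, -0.178, 0.006, 561.203], [0.128, -0.681, 0.721, -137.264], [-0.124, 0.711, 0.692, -1011.015], [0.0, 0.0, 0.0, 1.0]]}
wrist {'K': [[370.769, 0.0, 321.405], [0.0, 370.769, 245.248], [0.0, 0.0, 1.0]], 'extrinsics': [[0.358, -0.934, -0.001, -623.96], [0.893, 0.343, -0.29, 34.098], [0.271, 0.103, 0.957, -391.047], [0.0, 0.0, 0.0, 1.0]]}
```

View pics/top0.png

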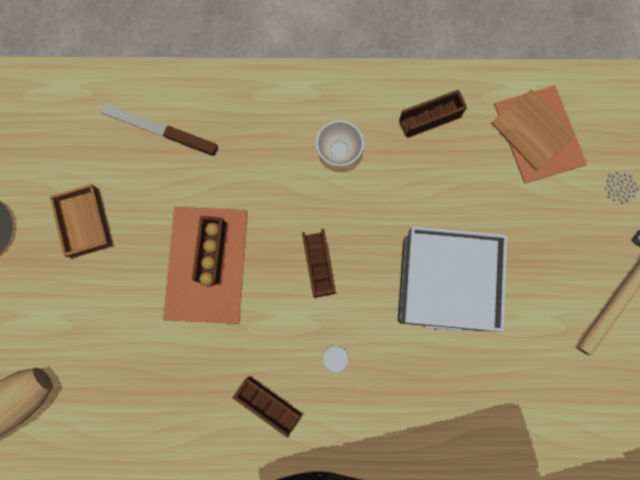

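View pics/side0.png

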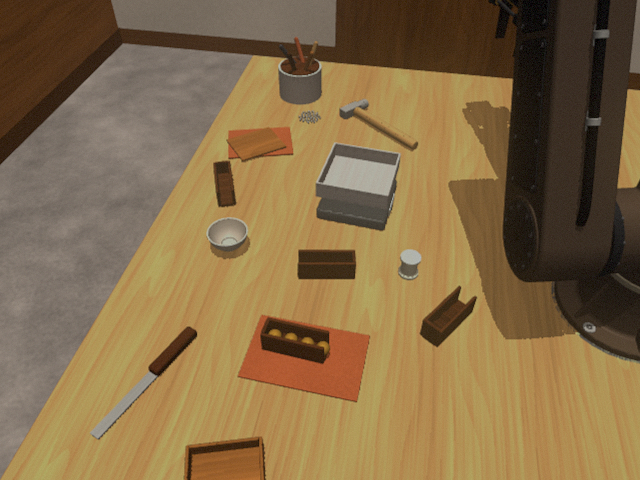

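Candidates for the scoop in the top view are (209,252) on the mat with four balls, (319,264), (268,405) and (433,114), plus the paler tray at (82,221). The one on the mat matches: it holds the balls and is the farthest left of the troughs. The pan is at (455,280). Next I'll take a close crop and measure.

```bash
cat > h.py <<'E'
from cell import env
import cv2,numpy as np
def ray(n,uv,z):
    c=env.get_calibration(n);K,E=np.array(c["K"]),np.array(c["extrinsics"])
    p=np.linalg.inv(K)@[uv[0],uv[1],1];d=E[:3,:3].T@[p[0],-p[1],-p[2]]
    o=-E[:3,:3].T@E[:3,3];return o+d*(z-o[2])/d[2]
def proj(n,P):
    c=env.get_calibration(n);K,E=np.array(c["K"]),np.array(c["extrinsics"])
    q=E[:3,:3]@np.array(P)+E[:3,3];p=K@[q[0],-q[1],-q[2]];return p[:2]/p[2]
def brass(im):
    h=cv2.cvtColor(im,cv2.COLOR_BGR2HSV);return cv2.inRange(h,(15,110,60),(30,255,255))
E
python3 - <<'E'
from h import *
im=cv2.imread("pics/top0.png")
a=cv2.resize(im[200:330,155:255],None,fx=4,fy=4,interpolation=cv2.INTER_CUBIC)
b=cv2.resize(im[215:345,390:520],None,fx=3,fy=4,interpolation=cv2.INTER_CUBIC)
cv2.imwrite("pics/c1.png",np.hstack([a,b]))
h=cv2.cvtColor(im,cv2.COLOR_BGR2HSV);roi=np.zeros(im.shape[:2],np.uint8);roi[200:300,180:240]=255
d=cv2.inRange(im,(0,0,0),(255,255,95))&roi
cs,_=cv2.findContours(d,cv2.RETR_EXTERNAL,cv2.CHAIN_APPROX_NONE);c=max(cs,key=cv2.contourArea);r=cv2.minAreaRect(c);print(r);bx=cv2.boxPoints(r);print(bx.round(1).tolist())
bm=brass(im)&roi;n,l,s,ce=cv2.connectedComponentsWithStats(bm);print(s[:,4],ce.round(1).tolist())
for u in [(212,229.5),(210,246.5),(208,263.5),(206,279)]:print(ray("top",u,26).round(1))
for u in [(173.5,207),(248,210),(240,324),(164,321)]:print("mat",ray("top",u,4).round(1))
E
```

```text
((210.1244659423828, 250.31661987304688), (27.42397117614746, 66.54442596435547), 7.594643592834473)
[[192.10000610351562, 281.5], [200.89999389648438, 215.5], [228.10000610351562, 219.10000610351562], [219.3000030517578, 285.1000061035156]]
[306544      4      2      3    164    163    161    159] [[319.7, 239.5], [191.5, 207.0], [214.5, 208.0], [236.0, 209.0], [211.5, 229.0], [209.4, 245.5], [207.3, 262.4], [205.7, 278.3]]
[615.  204.8  26. ]
[585.6 207.1  26. ]
[556.5 209.3  26. ]
[530.2 211.7  26. ]
mat [659.5 278.7   4. ]
mat [654.5 147.3   4. ]
mat [455.7 155.7   4. ]
mat [460.5 285.    4. ]
```

View pics/c1.png

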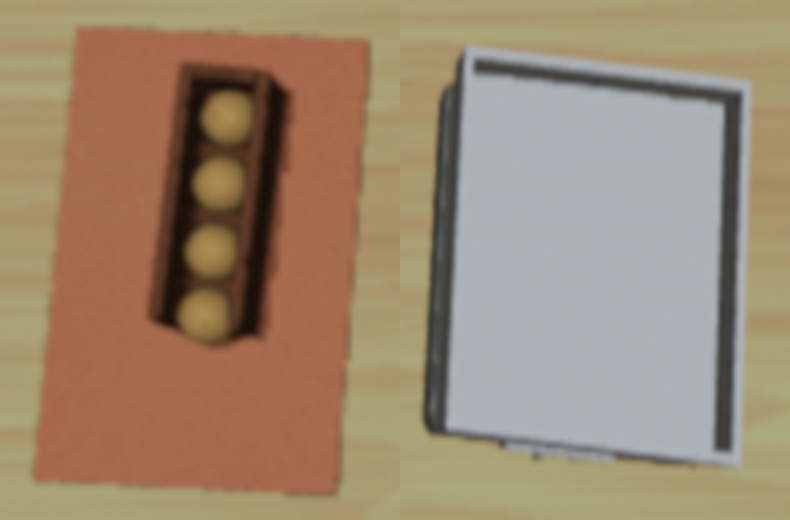

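Run:
```python
from h import *
S=np.array([ray("top",u,48) for u in [(200.75,215.75),(222,217.5),(215,282),(192.5,279.5)]]);print(S.round(1),S.mean(0))
P=np.array([ray("top",u,100) for u in [(411,226.75),(506.7,235.5),(502.7,331.5),(404.3,322.5)]]);print(P.round(1),P.mean(0),np.linalg.norm(np.diff(P,axis=0),axis=1))
B=np.array([ray("top",u,26)[:2] for u in [(211.5,229),(209.4,245.5),(207.3,262.4),(205.7,278.3)]])
d=B[0]-B[3];print("yaw",np.degrees(np.arctan2(d[1],d[0])),"pan yaw",np.degrees(np.arctan2(*(P[0]-P[3])[1::-1])),np.degrees(np.arctan2(*(P[1]-P[2])[1::-1])))
print(S[0]-S[3],S[1]-S[2])
```

```text
[[634.2 219.9  48. ]
 [631.3 184.2  48. ]
 [523.1 192.   48. ]
 [527.1 229.   48. ]] [578.93525997 206.25507343  48.        ]
[[ 606.2 -123.4  100. ]
 [ 592.6 -273.7  100. ]
 [ 443.8 -259.3  100. ]
 [ 457.  -109.4  100. ]] [ 524.89442942 -191.48202826  100.        ] [150.8912423  149.54561134 150.50850762]
yaw -4.4506846737103105 pan yaw -5.3694229764398935 -5.51644463430277
[107.07432981  -9.14777529   0.        ] [108.21534019  -7.77140329   0.        ]
```

Scoop centre is about (579,206) with yaw -4.6°. Pan centre is about (525,-191) with yaw -5.4°. The tool can't tilt, so I'll use its grip as a hinge: hold the scoop near its back with a light grip, support its front from below, and raise the back. Moving over now.

Emit:
step_arm --plan '[[[646, -595, 0, 0, 1], [646, -595, 0, 0, 1], [646, -595, 0, 0, 1], [646, -595, 0, 0, 1], [646, -595, 0, 0, 1], [646, -595, 0, 0, 1], [646, -595, 0, 0, 1], [646, -595, 0, 0, 1]]]'

```text
t: 0.82
eef_pos: [371.8, -283.5, 214.6]
tcp_rot: [3.142, -0.0, 0.364]
ft_force: [1.4, -0.4, 0.2]
opening: 0.999
grip_force: 0.0
```

Emit:
step_arm --plan '[[[401, -369, 0, 0, 1], [401, -369, 0, 0, 1], [401, -369, 0, 0, 1], [401, -369, 0, 0, 1], [401, -369, 0, 0, 1], [401, -369, 0, 0, 1], [401, -369, 0, 0, 1], [401, -369, 0, 0, 1]]]'

```text
t: 1.48
eef_pos: [520.5, 15.1, 214.6]
tcp_rot: [3.141, 0.0, 0.365]
ft_force: [0.8, -1.4, 0.1]
opening: 1.0
grip_force: 0.0
```

Emit:
step_arm --plan '[[[154, -142, 100, 25.5, 1], [154, -142, 100, 25.5, 1], [154, -142, 100, 25.5, 1], [154, -142, 100, 25.5, 1], [154, -142, 100, 25.5, 1], [154, -142, 100, 25.5, 1], [154, -142, 100, 25.5, 1], [154, -142, 100, 25.5, 1]]]'

```text
t: 2.15
eef_pos: [612.8, 201.4, 113.2]
tcp_rot: [3.141, 0.002, -0.078]
ft_force: [-0.5, -1.1, -0.5]
opening: 1.001
grip_force: 0.0
```

Run:
```python
from h import *
s=env.state();print(s["eef_pos"],s["tcp_rot"],s["joints"])
cv2.imwrite("pics/w1.png",env.read_camera("wrist"))
for P in [(614,203,48),(579,206,48),(634,202,48),(524,210,48)]:print(proj("wrist",P))
```

```text
[612.8264202  201.4372514  113.22206819] [ 3.14079418e+00  2.07704688e-03 -7.82775826e-02] [ 2.15309921e-01  6.27617787e-01  1.60500963e+00 -2.06568703e-04
  9.11184488e-01  1.86450977e+00]
[318.18152117 258.37664538]
[317.92066527 305.96923502]
[317.25349821 229.4608992 ]
[318.50982605 373.53208933]
```

View pics/w1.png

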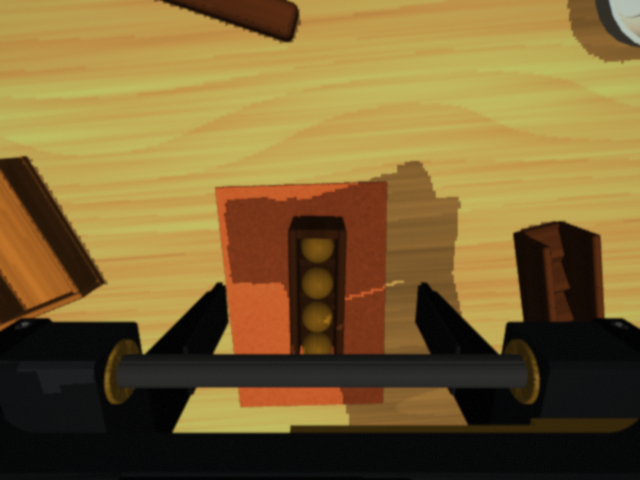

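The wrist view shows the scoop centred laterally at column 317 (predicted 318), with its back top edge at row 231 (predicted 229). Going down to grip.

Emit:
step_arm --plan '[[[0, 0, 40, 0, 1], [0, 0, 70, 0, 1], [0, 0, 85, 0, 1], [0, 0, 93, 0, 1], [0, 0, 93, 0, 0.2], [0, 0, 93, 0, -0.2], [0, 0, 93, 0, -0.2], [0, 0, 93, 0, -0.2]]]'

```text
t: 2.87
eef_pos: [614.0, 200.5, 23.2]
tcp_rot: [-3.141, -0.002, -0.08]
ft_force: [0.2, 0.1, 0.1]
opening: 0.776
grip_force: 0.0
```

Emit:
step_arm --plan '[[[0, 0, 0, 0, -0.2], [0, 0, 0, 0, -0.2], [0, 0, 0, 0, -0.2], [0, 0, 0, 0, -0.2], [0, 0, 0, 0, -0.2], [0, 0, 0, 0, -0.2], [0, 0, 0, 0, -0.2], [0, 0, 0, 0, -0.2]]]'

```text
t: 3.53
eef_pos: [613.6, 200.8, 21.8]
tcp_rot: [-3.141, -0.001, -0.08]
ft_force: [1.5, 3.4, 2.1]
opening: 0.413
grip_force: 29.7
```

Emit:
step_arm --plan '[[[0, 0, 0, 0, -0.178], [0, 0, 0, 0, -0.178], [0, 0, 0, 0, -0.178]]]'

```text
t: 3.78
eef_pos: [613.6, 200.7, 21.8]
tcp_rot: [-3.141, -0.001, -0.08]
ft_force: [2.7, 4.2, 2.8]
opening: 0.414
grip_force: 19.6
```

Emit:
step_arm --plan '[[[0, 0, 0, 0, -0.176], [0, 0, 0, 0, -0.176], [0, 0, -3, 0, -0.176], [0, 0, -6, 0, -0.176], [0, 0, -9, 0, -0.176], [0, 0, -12, 0, -0.176], [0, 0, -12, 0, -0.176]]]'

```text
t: 4.37
eef_pos: [613.4, 200.3, 34.3]
tcp_rot: [3.141, -0.0, -0.08]
ft_force: [-0.4, -0.9, 1.6]
opening: 0.413
grip_force: 0.7
```

Run:
```python
from h import *
s=env.state();print(s["ft_force"],s["moment"],s["grip_force"],s["opening"])
im=env.read_camera("side");o=cv2.imread("pics/side0.png")
r=(slice(290,400),slice(230,380))
cv2.imwrite("pics/s1.png",cv2.resize(np.hstack([o[r],im[r]]),None,fx=2.6,fy=2.6,interpolation=cv2.INTER_CUBIC))
```

```text
[-0.41613836 -0.88840116  1.62194029] [-0.19157404  0.12551326 -0.00888302] 0.7014548219740391 0.4133109062686026
```

View pics/s1.png

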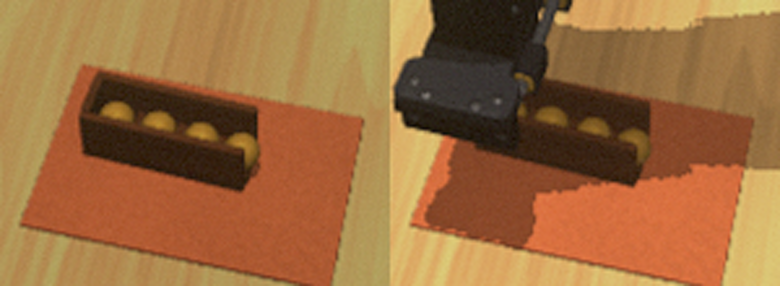

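Emit:
step_arm --plan '[[[0, 0, 6, 0, -0.176], [0, 0, 12, 0, -0.176], [0, 0, 12, 0, -0.177], [0, 0, 12, 0, -0.177], [0, 0, 12, 0, -0.177]]]'

```text
t: 4.83
eef_pos: [613.1, 200.5, 21.1]
tcp_rot: [3.141, 0.001, -0.08]
ft_force: [-0.1, -1.5, -1.1]
opening: 0.41
grip_force: 0.5
```

Emit:
step_arm --plan '[[[0, 0, -2, 0, -0.177], [0, 0, -4, 0, -0.177], [0, 0, -6, 0, -0.177], [0, 0, -8, 0, -0.177], [0, 0, -10, 0, -0.177], [0, 0, -12, 0, -0.177], [0, 0, -12, 0, -0.177]]]'

```text
t: 5.42
eef_pos: [613.5, 200.6, 34.2]
tcp_rot: [-3.141, -0.001, -0.08]
ft_force: [0.4, -1.7, 0.9]
opening: 0.41
grip_force: 0.5
```

```bash
cat >> h.py <<'E'
def tilt(name="side",out=None):
    # scoop tilt from centres of visible balls in the side view (pixels), for comparison with predictions
    im=env.read_camera(name);m=brass(im);n,l,s,c=cv2.connectedComponentsWithStats(m)
    k=[i for i in range(1,n) if 25<s[i,4]<400];
    if out:cv2.imwrite(out,im)
    return [(c[i].round(1).tolist(),int(s[i,4])) for i in k]
E
python3 - <<'E'
from h import *
o=cv2.imread("pics/side0.png");n,l,s,c=cv2.connectedComponentsWithStats(brass(o)[240:400,230:380])
print([((c[i]+[230,240]).round(1).tolist(),s[i].tolist()) for i in range(1,n) if s[i,4]>15])
r=[t for t in tilt(out="pics/s2.png") if 230<t[0][0]<380 and 240<t[0][1]<400];print(r)
for t in ([615,205,26],[530,211.7,26],[530,211.7,36]):print(proj("side",t))
print(env.state())
E
```

```text
[([302.4, 305.0], [0, 0, 150, 160, 14884]), ([340.3, 257.1], [102, 12, 19, 11, 74]), ([302.6, 271.1], [70, 29, 7, 6, 19]), ([275.1, 332.5], [38, 89, 14, 9, 89]), ([291.1, 336.2], [54, 92, 15, 9, 88]), ([307.6, 340.4], [71, 97, 13, 8, 77]), ([323.9, 346.1], [86, 101, 14, 14, 107])]
[([324.9, 257.6], 30), ([341.4, 256.8], 151), ([293.4, 289.0], 28), ([281.9, 320.8], 31), ([291.8, 334.3], 87), ([308.4, 338.3], 75), ([324.6, 344.5], 99)]
[274.67455336 336.28284721]
[323.10857472 347.27518418]
[323.15639202 343.82759119]
{'t': 5.4667, 'joints': array([ 2.13703633e-01,  7.29260880e-01,  1.65539161e+00, -1.75732617e-04,
        7.56229953e-01,  1.86483795e+00]), 'qvel': array([ 3.37395556e-04,  5.37657931e-03,  2.47597111e-03,  3.92415433e-05,
       -5.07637016e-03,  3.72329727e-04]), 'tau': array([ 4.88769114e-01, -6.87403107e+01, -1.89144874e+01,  1.50073646e-01,
       -8.98606656e-02, -5.51325487e-03]), 'eef_pos': array([613.51621816, 200.54413219,  34.02215091]), 'tcp_rot': array([-3.14150232e+00, -7.14699167e-04, -8.02102320e-02]), 'ft_force': array([ 0.20586604, -0.83203584,  0.2112034 ]), 'moment': array([-0.07995024,  0.01154603, -0.02053983]), 'grip_force': 0.3783442173153162, 'opening': 0.4103544402468107}
```

Emit:
step_arm --plan '[[[0, 0, 6, 0, -0.17], [0, 0, 13, 0, -0.17], [0, 0, 13, 0, -0.2], [0, 0, 13, 0, -0.2], [0, 0, 13, 0, -0.2], [0, 0, 11, 0, -0.2], [0, 0, 9, 0, -0.2], [0, 0, 7, 0, -0.2]]]'

```text
t: 6.13
eef_pos: [613.3, 200.5, 26.8]
tcp_rot: [3.141, 0.0, -0.08]
ft_force: [0.3, -0.5, -4.1]
opening: 0.409
grip_force: 30.0
```

Run:
```python
from h import *
r=[t for t in tilt() if 230<t[0][0]<380 and 325<t[0][1]<400];print(r)
print(env.state())
```

```text
[([291.8, 331.6], 82), ([308.1, 335.6], 77), ([324.4, 341.7], 105)]
{'t': 6.1833, 'joints': array([ 2.13736055e-01,  7.38617593e-01,  1.65831508e+00, -1.37971765e-04,
        7.43984959e-01,  1.86480929e+00]), 'qvel': array([-0.00106457,  0.00106966, -0.00073669,  0.0016628 , -0.00932681,
        0.00116119]), 'tau': array([-5.70622156e-02, -6.97052121e+01, -1.87485856e+01,  3.41946201e-02,
        2.01631605e-02, -3.98847180e-05]), 'eef_pos': array([613.52388649, 200.5746512 ,  27.28831269]), 'tcp_rot': array([-3.14148653e+00, -6.73149174e-04, -8.01754602e-02]), 'ft_force': array([ 0.05231668, -0.22817046, -4.69167866]), 'moment': array([ 0.01032477, -0.15752476, -0.06100662]), 'grip_force': 29.983232617378235, 'opening': 0.40955149022857384}
```

Emit:
step_arm --plan '[[[0, 0, -2, 0, -0.18], [0, 0, -2, 0, -0.18], [0, 0, -2, 0, -0.18], [0, 0, -2, 0, -0.18]]]'

```text
t: 6.52
eef_pos: [613.6, 200.5, 29.1]
tcp_rot: [-3.141, -0.001, -0.08]
ft_force: [-0.4, -0.3, 1.0]
opening: 0.408
grip_force: 0.8
```

Run:
```python
from h import *
r=[t for t in tilt() if 230<t[0][0]<380 and 325<t[0][1]<400];print(r)
s=env.state();print(s["ft_force"],s["moment"],s["grip_force"],s["opening"])
```

```text
[([289.9, 334.0], 84), ([305.8, 337.6], 81), ([322.6, 343.8], 100)]
[-0.36090361 -0.24938306  0.10097677] [-0.03237725 -0.07325362  0.04420453] 0.7969222404062748 0.41297557195342777
```

Emit:
step_arm --plan '[[[0, 0, 4, 0, -0.17], [0, 0, 8, 0, -0.17], [0, 0, 8, 0, -0.2], [0, 0, 8, 0, -0.2], [0, 0, 6, 0, -0.2], [0, 0, 3, 0, -0.2], [0, 0, 0, 0, -0.2], [0, 0, 0, 0, -0.2]]]'

```text
t: 7.23
eef_pos: [613.6, 200.6, 29.4]
tcp_rot: [-3.141, -0.001, -0.08]
ft_force: [-0.2, -0.2, -3.8]
opening: 0.41
grip_force: 30.0
```

Emit:
step_arm --plan '[[[0, 0, 0, 0, -0.19], [0, 0, 0, 0, -0.19], [0, 0, 0, 0, -0.19], [0, 0, 0, 0, -0.19]]]'

```text
t: 7.57
eef_pos: [613.3, 200.5, 28.5]
tcp_rot: [3.141, 0.0, -0.08]
ft_force: [1.5, 0.5, -3.4]
opening: 0.407
grip_force: 29.5
```

Run:
```python
from h import *
r=[t for t in tilt() if 230<t[0][0]<380 and 325<t[0][1]<400];print(r)
s=env.state();print(s["ft_force"],s["moment"],s["grip_force"],s["opening"])
```

```text
[([289.9, 330.8], 81), ([306.2, 334.6], 76), ([322.6, 341.1], 99)]
[-0.15884737  0.28135039 -4.2122732 ] [ 0.05636678 -0.07364862 -0.02726583] 29.476135969161987 0.40967037255209826
```

Emit:
step_arm --plan '[[[0, 0, 0, 0, -0.185], [0, 0, 0, 0, -0.185], [0, 0, 0, 0, -0.185], [0, 0, 0, 0, -0.185]]]'

```text
t: 7.95
eef_pos: [613.3, 200.5, 28.6]
tcp_rot: [3.141, -0.0, -0.08]
ft_force: [-0.1, -0.0, -4.4]
opening: 0.412
grip_force: 15.1
```

Run:
```python
from h import *
r=[t for t in tilt() if 230<t[0][0]<380 and 325<t[0][1]<400];print(r)
s=env.state();print(s["ft_force"],s["moment"],s["grip_force"],s["opening"])
```

```text
[([289.7, 330.7], 81), ([306.1, 334.6], 79), ([322.5, 340.9], 104)]
[-0.12063944 -0.07863262 -3.74414255] [ 0.07256924 -0.10927027  0.06484459] 15.109390318393707 0.40881919721527343
```

Emit:
step_arm --plan '[[[0, 0, 0, 0, -0.183], [0, 0, 0, 0, -0.183], [0, 0, 0, 0, -0.183], [0, 0, 0, 0, -0.183]]]'

```text
t: 8.33
eef_pos: [613.3, 200.5, 28.6]
tcp_rot: [3.142, -0.0, -0.08]
ft_force: [0.6, -0.4, -4.5]
opening: 0.408
grip_force: 9.4
```

Run:
```python
from h import *
r=[t for t in tilt() if 230<t[0][0]<380 and 325<t[0][1]<400];print(r)
s=env.state();print(s["ft_force"],s["moment"],s["grip_force"],s["opening"])
```

```text
[([289.7, 330.7], 81), ([306.0, 334.5], 78), ([322.6, 340.9], 102)]
[-0.02274431 -0.46251116 -3.95782891] [ 0.02559003 -0.08681406 -0.02732823] 9.36139091849327 0.4063984830308892
```

Emit:
step_arm --plan '[[[0, 0, 0, 0, -0.182], [0, 0, 0, 0, -0.182], [0, 0, 0, 0, -0.182], [0, 0, 0, 0, -0.182]]]'

```text
t: 8.72
eef_pos: [613.3, 200.5, 28.7]
tcp_rot: [3.142, 0.0, -0.08]
ft_force: [0.3, -1.4, -3.0]
opening: 0.41
grip_force: 6.5
```

Run:
```python
from h import *
r=[t for t in tilt() if 230<t[0][0]<380 and 325<t[0][1]<400];print(r)
s=env.state();print(s["ft_force"],s["moment"],s["grip_force"],s["opening"])
```

```text
[([289.0, 331.6], 86), ([305.3, 336.3], 77), ([321.4, 343.1], 90)]
[-0.52236814 -0.18525845 -2.89140888] [ 0.08696139  0.12075495 -0.05843131] 6.4656539261341095 0.4082885677729572
```

Emit:
step_arm --plan '[[[0, 0, -2, 0, -0.182], [0, 0, -4, 0, -0.182], [0, 0, -6, 0, -0.182], [0, 0, -8, 0, -0.182], [0, 0, -10, 0, -0.182], [0, 0, -10, 0, -0.182], [0, 0, -10, 0, -0.2], [0, 0, -10, 0, -0.2]]]'

```text
t: 9.43
eef_pos: [613.6, 200.5, 38.9]
tcp_rot: [-3.141, -0.001, -0.08]
ft_force: [0.6, 0.5, 0.4]
opening: 0.409
grip_force: 30.0
```

Run:
```python
from h import *
r=[t for t in tilt(out="pics/s3.png") if 230<t[0][0]<380 and 310<t[0][1]<400];print(r)
s=env.state();print(s["ft_force"],s["moment"],s["grip_force"],s["opening"],s["eef_pos"])
im=cv2.imread("pics/s3.png");cv2.imwrite("pics/s3c.png",cv2.resize(im[270:390,230:390],None,fx=4,fy=4,interpolation=cv2.INTER_CUBIC))
```

```text
[([281.5, 318.8], 34), ([287.8, 328.9], 89), ([303.8, 334.8], 79), ([319.2, 341.8], 79)]
[0.31994615 0.0585246  0.48838551] [0.0320634  0.02452496 0.04494555] 30.000105500221252 0.4119681596496881 [613.56988235 200.51395297  38.90227513]
```

View pics/s3c.png

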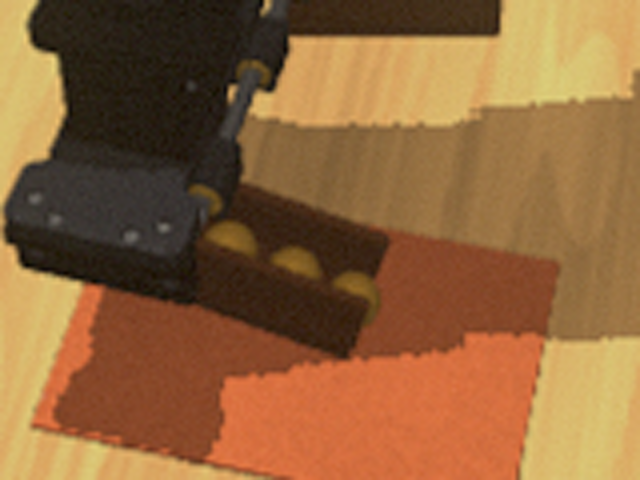

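The hinge works. At -0.183 or tighter the grip holds rigidly, and at -0.182 the scoop pivots with its lip on the mat. It's now at about 13° with all four balls in. A lower grip further back gives gravity a better lever, so I'll set it flat and regrip.

Emit:
step_arm --plan '[[[0, 0, 0, 0, -0.182], [0, 0, 4, 0, -0.182], [0, 0, 8, 0, -0.182], [0, 0, 12, 0, -0.182], [0, 0, 16, 0, -0.182], [0, 0, 18, 0, -0.182], [0, 0, 18, 0, -0.1], [0, 0, 18, 0, 0]]]'

```text
t: 10.15
eef_pos: [612.7, 200.5, 20.1]
tcp_rot: [3.141, 0.001, -0.08]
ft_force: [-0.4, -0.4, -0.8]
opening: 0.473
grip_force: 0.0
```

Emit:
step_arm --plan '[[[4, -1, 4, 0, 0.0], [8, -1, 8, 0, 0.0], [10, -1, 12, 0, 0.0], [10, -1, 14, 0, 0.0], [10, -1, 14, 0, -0.1], [10, -1, 14, 0, -0.19], [10, -1, 14, 0, -0.19], [10, -1, 14, 0, -0.19]]]'

```text
t: 10.82
eef_pos: [623.2, 200.6, 6.6]
tcp_rot: [3.141, 0.0, -0.08]
ft_force: [0.9, -0.7, -2.6]
opening: 0.408
grip_force: 28.6
```

Run:
```python
from h import *
r=[t for t in tilt(out="pics/s4.png") if 230<t[0][0]<380 and 310<t[0][1]<400];print(r)
cv2.imwrite("pics/t4.png",env.read_camera("top"))
s=env.state();print(s["ft_force"],s["moment"],s["grip_force"],s["opening"],s["eef_pos"])
im=cv2.imread("pics/s4.png");t=cv2.imread("pics/t4.png")
f=lambda a:cv2.resize(a,(400,400),interpolation=cv2.INTER_CUBIC)
cv2.imwrite("pics/c4.png",np.hstack([f(im[270:400,240:370]),f(t[200:330,145:275])]))
```

```text
[([276.2, 330.8], 31), ([288.4, 333.8], 82), ([304.8, 337.5], 77), ([320.9, 343.7], 96)]
[-0.4276333  -1.15037481 -2.68367305] [-0.18781461 -0.04128327  0.08595119] 29.939933717250824 0.41177307364128374 [623.23236081 200.56554196   6.56936358]
```

View pics/c4.png

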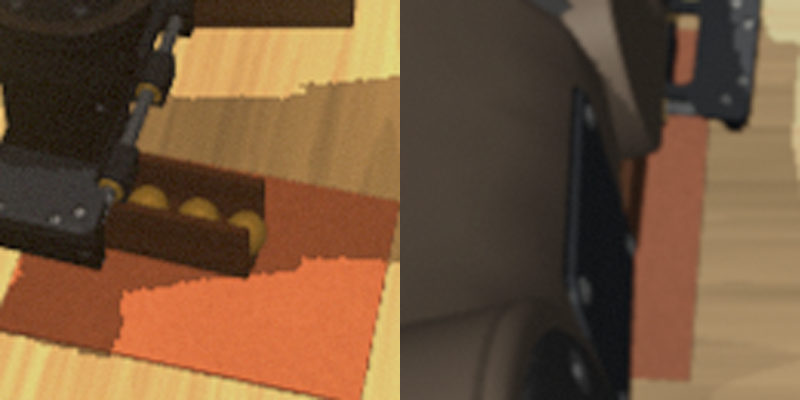

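Emit:
step_arm --plan '[[[0, 0, 0, 0, -0.183], [0, 0, -3, 0, -0.183], [0, 0, -6, 0, -0.183], [0, 0, -9, 0, -0.183], [0, 0, -13, 0, -0.183], [0, 0, -17, 0, -0.183], [0, 0, -20, 0, -0.183], [0, 0, -20, 0, -0.183]]]'

```text
t: 11.58
eef_pos: [623.7, 200.8, 27.5]
tcp_rot: [-3.141, -0.001, -0.08]
ft_force: [-0.1, 1.2, -3.4]
opening: 0.408
grip_force: 10.0
```

```bash
cat >> h.py <<'E'
def angle(name="side",box=None,zoff=0):
    """scoop tilt (deg) from the line through visible balls, assumed in a vertical plane along the tool x axis through the TCP"""
    r=[t for t in tilt(name) if box[0]<t[0][0]<box[2] and box[1]<t[0][1]<box[3]]
    s=env.state();p=s["eef_pos"];y=s["tcp_rot"][2];ax=np.array([np.cos(y),np.sin(y),0]);nrm=np.array([-np.sin(y),np.cos(y),0])
    c=env.get_calibration(name);K,E=np.array(c["K"]),np.array(c["extrinsics"]);out=[]
    for (u,v),A in r:
        q=np.linalg.inv(K)@[u,v,1];d=E[:3,:3].T@[q[0],-q[1],-q[2]];o=-E[:3,:3].T@E[:3,3]
        X=o+d*(nrm@(p-o))/(nrm@d);out.append([round(float(ax@(X-p)),1),round(float(X[2]),1),A])
    return out
E
python3 - <<'E'
from h import *
o=angle(box=(230,315,380,400));print(o)
a=np.array(o);i=np.argsort(a[:,0]);print([np.degrees(np.arctan2(a[i[j+1],1]-a[i[j],1],a[i[j+1],0]-a[i[j],0])) for j in range(len(i)-1)])
s=env.state();print(s["ft_force"],s["grip_force"],s["eef_pos"])
E
```

```text
[[-10.5, 60.3, 32], [-31.8, 56.2, 84], [-60.3, 54.2, 75], [-88.4, 46.0, 99]]
[np.float64(16.26803413973536), np.float64(4.014175695411026), np.float64(10.895503683412688)]
[ 0.37088766  0.01263648 -4.28741096] 9.96052399277687 [623.55149346 200.75894752  27.10360005]
```

Run:
```python
from h import *
print([t for t in tilt(out="pics/s5.png") if 230<t[0][0]<380 and 310<t[0][1]<400])
```

```text
[([275.5, 322.9], 34), ([287.6, 327.1], 88), ([303.8, 331.4], 78), ([320.8, 337.8], 94)]
```

Emit:
step_arm --plan '[[[0, 0, 5, 0, -0.184], [0, 0, 10, 0, -0.184], [0, 0, 14, 0, -0.184], [0, 0, 14, 0, -0.182], [0, 0, 14, 0, -0.182], [0, 0, 12, 0, -0.182], [0, 0, 9, 0, -0.182], [0, 0, 6, 0, -0.182]]]'

```text
t: 12.35
eef_pos: [623.5, 200.7, 21.1]
tcp_rot: [-3.142, -0.0, -0.08]
ft_force: [-0.2, -1.1, -3.7]
opening: 0.41
grip_force: 6.9
```

Run:
```python
from h import *
print([t for t in tilt(out="pics/s5.png") if 230<t[0][0]<380 and 310<t[0][1]<400])
s=env.state();print(s["ft_force"],s["grip_force"],s["eef_pos"])
```

```text
[([275.4, 324.9], 28), ([287.1, 330.7], 87), ([303.4, 336.1], 78), ([319.3, 342.9], 89)]
[ 0.78540303 -0.21193081 -3.30603285] 6.8744804710149765 [623.79081886 200.80393164  21.7715101 ]
```

Emit:
step_arm --plan '[[[0, 0, -2, 0, -0.182], [0, 0, -4, 0, -0.182], [0, 0, -4, 0, -0.2], [0, 0, -4, 0, -0.2], [0, 0, -12, 0, -0.2], [0, 0, -26, 0, -0.2], [0, 0, -46, 0, -0.2], [0, 0, -66, 0, -0.2]]]'

```text
t: 13.07
eef_pos: [623.0, 200.6, 87.3]
tcp_rot: [3.141, 0.001, -0.08]
ft_force: [0.4, 0.2, -3.9]
opening: 0.41
grip_force: 30.0
```

Emit:
step_arm --plan '[[[0, 4, -20, 0, -0.2], [2, 14, -40, 0, -0.2], [5, 30, -60, 0, -0.2], [8, 50, -76, 0, -0.2], [11, 72, -88, 0, -0.2], [15, 96, -92, 0, -0.2], [19, 121, -92, 0, -0.2], [23, 146, -92, 0, -0.2]]]'

```text
t: 13.73
eef_pos: [634.5, 52.3, 179.6]
tcp_rot: [3.142, -0.001, -0.08]
ft_force: [-0.2, 0.9, -3.7]
opening: 0.411
grip_force: 30.0
```

Emit:
step_arm --plan '[[[4, 25, 0, 0, -0.2], [8, 50, 0, 0, -0.2], [12, 75, 0, 0, -0.2], [16, 100, 0, 0, -0.2], [20, 125, 0, 0, -0.2], [24, 150, 0, 0, -0.2], [27, 170, 0, 0, -0.2], [30, 186, 0, 0, -0.2]]]'

```text
t: 14.4
eef_pos: [649.3, -136.2, 178.9]
tcp_rot: [3.141, 0.0, -0.081]
ft_force: [0.3, 0.0, -4.2]
opening: 0.41
grip_force: 30.0
```

Run:
```python
from h import *
s=env.state();print(s["ft_force"],s["grip_force"],s["eef_pos"],s["tcp_rot"])
a=env.read_camera("side");b=env.read_camera("wrist")
cv2.imwrite("pics/c6.png",np.hstack([cv2.resize(a[60:300,200:440],(400,400)),cv2.resize(b[100:480,130:510],(400,400))]))
```

```text
[ 0.2961957   0.04726043 -4.17744053] 29.999549388885498 [ 649.33248219 -136.19520742  178.94759692] [ 3.14144220e+00  8.62594483e-05 -8.11984150e-02]
```

View pics/c6.png

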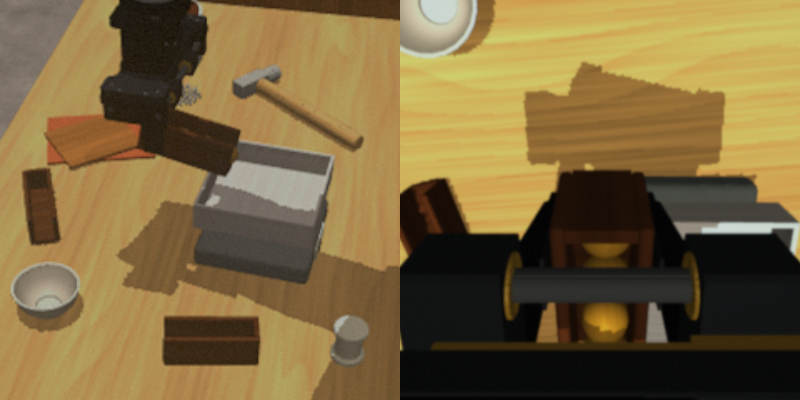

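Emit:
step_arm --plan '[[[2, 14, 0, 0, -0.2], [5, 32, 0, 0, -0.2], [7, 50, 8, 0, -0.2], [9, 62, 22, 0, -0.2], [9, 66, 38, 0, -0.2], [9, 66, 52, 0, -0.2], [9, 66, 60, 0, -0.2], [9, 66, 60, 0, -0.2]]]'

```text
t: 15.17
eef_pos: [652.1, -201.2, 115.5]
tcp_rot: [-3.14, 0.004, -0.081]
ft_force: [-0.7, -0.1, -4.0]
opening: 0.409
grip_force: 30.0
```

Run:
```python
from h import *
s=env.state();print(s["ft_force"],s["grip_force"],s["eef_pos"],s["tcp_rot"])
a=env.read_camera("side");b=env.read_camera("top");cv2.imwrite("pics/s7.png",a);cv2.imwrite("pics/t7.png",b)
cv2.imwrite("pics/c7.png",np.hstack([cv2.resize(a[100:240,280:420],(400,400),interpolation=cv2.INTER_CUBIC),cv2.resize(b[190:350,380:540],(400,400),interpolation=cv2.INTER_CUBIC)]))
```

```text
[-0.71622988 -0.14254536 -4.00972266] 29.999427795410156 [ 652.14872376 -201.24451729  115.54579892] [-3.14034174  0.00406836 -0.08078985]
```

View pics/c7.png

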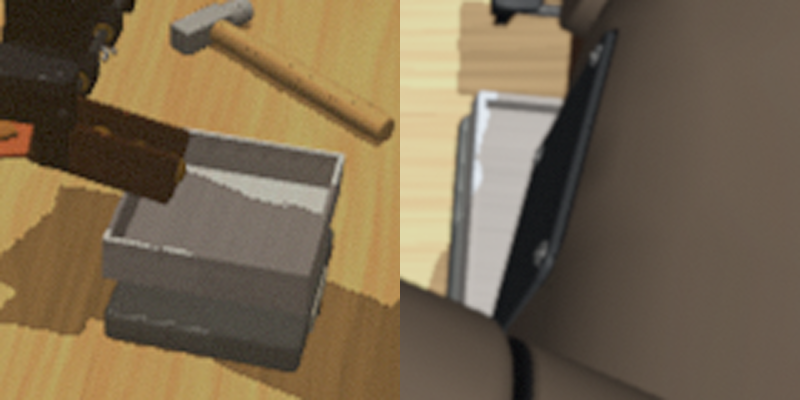

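The side view shows the lip over the pan interior, with the scoop's underside just above the far rim and all balls in. Starting the hinge tilt on the rim.

```bash
cat >> h.py <<'E'
def watch(tag):
    F=[]
    for k in range(2):
        a=env.read_camera("side");F.append(env.state()["ft_force"][2])
    w=env.read_camera("wrist");s=env.state();F.append(s["ft_force"][2])
    cv2.imwrite(f"pics/s{tag}.png",a);cv2.imwrite(f"pics/w{tag}.png",w)
    o=cv2.cvtColor(cv2.imread("pics/s7.png"),cv2.COLOR_BGR2GRAY);g=cv2.cvtColor(a,cv2.COLOR_BGR2GRAY);sk=[]
    for (x,y,ww,hh) in [(312,176,30,16),(340,184,40,16),(375,145,30,16)]:
        r=cv2.matchTemplate(g[y-4:y+hh+22,x-3:x+ww+3],o[y:y+hh,x:x+ww],cv2.TM_CCOEFF_NORMED);_,v,_,l=cv2.minMaxLoc(r);sk.append((l[0]-3,l[1]-4,round(v,2)))
    def blobs(im,box):
        m=brass(im)[box[1]:box[3],box[0]:box[2]];n,_,st,c=cv2.connectedComponentsWithStats(m)
        return [((c[i]+box[:2]).round().astype(int).tolist(),int(st[i,4])) for i in range(1,n) if st[i,4]>12]
    print("t",round(s["t"],2),"pos",s["eef_pos"].round(1),"grip",round(s["grip_force"],1),"Fz",np.round(F,2),"sink",sk)
    print("pan/scoop side",blobs(a,(290,110,425,235)),"wrist",blobs(w,(150,150,490,480)))
E
python3 -c "
from h import *
watch('a')"
```

```text
t 15.42 pos [ 653.7 -201.   119.5] grip 30.0 Fz [-5.01 -3.94 -3.48] sink [(0, -1, 0.96), (-1, -1, 0.98), (0, -1, 0.98)]
pan/scoop side [([366, 171], 9364), ([308, 127], 15), ([316, 144], 18), ([342, 158], 25)] wrist [([319, 227], 51427), ([325, 341], 743), ([241, 347], 25), ([232, 376], 327), ([411, 377], 280), ([325, 406], 1458), ([240, 391], 18), ([270, 426], 22), ([302, 425], 16), ([373, 426], 21)]
```

Emit:
step_arm --plan '[[[0, 0, 2, 0, -0.2], [0, 0, 4, 0, -0.2], [0, 0, 4, 0, -0.183], [0, 0, 4, 0, -0.182], [0, 0, 4, 0, -0.182], [0, 0, 4, 0, -0.182]]]'

```text
t: 15.92
eef_pos: [653.2, -201.0, 114.7]
tcp_rot: [3.141, -0.0, -0.08]
ft_force: [-0.4, 0.2, -4.0]
opening: 0.409
grip_force: 6.9
```

```bash
python3 -c "
from h import *
watch('b')"
```

```text
t 16.07 pos [ 653.2 -201.   114.7] grip 6.9 Fz [-4.62 -4.69 -4.26] sink [(0, 0, 0.91), (-2, 0, 0.98), (0, 0, 0.97)]
pan/scoop side [([316, 112], 18), ([366, 170], 9422), ([308, 129], 14), ([315, 146], 19), ([327, 151], 14), ([341, 160], 28)] wrist [([319, 227], 51397), ([325, 342], 716), ([241, 346], 20), ([232, 376], 342), ([411, 377], 281), ([324, 406], 1503), ([240, 391], 20), ([367, 426], 41), ([270, 426], 21)]
```

Emit:
step_arm --plan '[[[0, 0, -1, 0, -0.182], [-1, 0, -2, 0, -0.182], [-1, 0, -3, 0, -0.182], [-2, 0, -4, 0, -0.182], [-2, 0, -5, 0, -0.182], [-3, 0, -6, 0, -0.182], [-3, 0, -6, 0, -0.182]]]'

```text
t: 16.65
eef_pos: [650.2, -200.8, 120.9]
tcp_rot: [3.141, -0.0, -0.08]
ft_force: [-0.0, -0.3, -3.5]
opening: 0.409
grip_force: 6.9
```

```bash
python3 -c "
from h import *
watch('c')"
```

```text
t 16.8 pos [ 650.2 -200.7  120.6] grip 6.9 Fz [-4.03 -4.15 -3.57] sink [(0, 0, 0.92), (-1, 0, 0.97), (0, 0, 0.98)]
pan/scoop side [([366, 170], 9437), ([310, 126], 13), ([316, 145], 21), ([328, 151], 13), ([342, 163], 16)] wrist [([319, 226], 50757), ([325, 345], 685), ([241, 347], 26), ([232, 376], 345), ([411, 378], 282), ([324, 406], 1530), ([240, 391], 20), ([270, 426], 24), ([372, 426], 26)]
```

Emit:
step_arm --plan '[[[0, 0, -0.5, 0, -0.182], [-1, 0, -1, 0, -0.182], [-1, 0, -1.5, 0, -0.182], [-1.5, 0, -2, 0, -0.182], [-2, 0, -2.5, 0, -0.182], [-2, 0, -3, 0, -0.182], [-2.5, 0, -3.5, 0, -0.182], [-2.5, 0, -3.5, 0, -0.182]]]'

```text
t: 17.47
eef_pos: [647.7, -200.5, 124.3]
tcp_rot: [3.141, -0.0, -0.08]
ft_force: [-0.4, -0.9, -4.0]
opening: 0.408
grip_force: 6.9
```

```bash
python3 -c "
from h import *
watch('d')"
```

```text
t 17.62 pos [ 647.7 -200.6  124.1] grip 6.9 Fz [-4.7  -2.93 -4.09] sink [(0, 0, 0.95), (1, 0, 0.98), (0, 0, 0.99)]
pan/scoop side [([365, 171], 9409), ([311, 124], 14), ([316, 144], 25), ([328, 151], 13)] wrist [([319, 226], 50399), ([325, 346], 669), ([241, 347], 30), ([232, 376], 344), ([411, 378], 282), ([324, 406], 1444), ([239, 391], 21), ([272, 426], 26), ([372, 426], 25)]
```

Emit:
step_arm --plan '[[[0, 0, -0.5, 0, -0.182], [-1, 0, -1, 0, -0.182], [-1, 0, -1.5, 0, -0.182], [-1.5, 0, -2, 0, -0.182], [-2, 0, -2.5, 0, -0.182], [-2, 0, -3, 0, -0.182], [-2.5, 0, -3, 0, -0.182], [-2.5, 0, -3, 0, -0.182]]]'

```text
t: 18.28
eef_pos: [645.2, -200.3, 127.2]
tcp_rot: [3.141, -0.0, -0.08]
ft_force: [-0.1, 0.1, -3.7]
opening: 0.41
grip_force: 6.9
```

```bash
sed -i 's/st\[i,4\]>12\]/3<st[i,4]<3000]/' h.py; python3 -c "
from h import *
watch('e')"
```

```text
t 18.43 pos [ 645.3 -200.3  127.1] grip 6.9 Fz [-3.74 -3.36 -3.72] sink [(0, 0, 0.91), (2, 0, 0.98), (0, 0, 0.99)]
pan/scoop side [([312, 124], 14), ([293, 141], 16), ([318, 144], 15), ([324, 149], 4), ([330, 151], 10), ([341, 157], 5), ([343, 163], 10)] wrist [([325, 346], 669), ([241, 347], 28), ([232, 376], 342), ([411, 378], 282), ([324, 402], 1136), ([240, 391], 20), ([272, 426], 29), ([323, 426], 50), ([370, 426], 28)]
```

Run:
```python
from h import *
G=np.array([645.2,-200.3,146.])
for p in (12,16,20,24,28):
    c,s=np.cos(np.radians(p)),np.sin(np.radians(p));o=[]
    for x,z in [(-93.7,18),(-93.7,-21.4),(-87.7,0)]:
        dx,dz=x*c-z*s,x*s+z*c;o.append(proj("side",G+[dx*.9968,-dx*.08,dz]).round(1).tolist())
    print(p,"lipcheektop,bottom,ball",o)
a=cv2.imread("pics/se.png");cv2.imwrite("pics/e_c.png",cv2.resize(a[95:215,280:420],(700,600),interpolation=cv2.INTER_CUBIC))
```

```text
12 lipcheektop,bottom,ball [[348.6, 149.2], [344.1, 163.7], [343.8, 155.0]]
16 lipcheektop,bottom,ball [[348.3, 151.9], [342.6, 165.8], [343.0, 157.2]]
20 lipcheektop,bottom,ball [[347.8, 154.4], [341.0, 167.7], [342.1, 159.3]]
24 lipcheektop,bottom,ball [[347.1, 156.9], [339.1, 169.5], [340.9, 161.4]]
28 lipcheektop,bottom,ball [[346.2, 159.3], [337.2, 171.1], [339.6, 163.3]]
```

View pics/e_c.png

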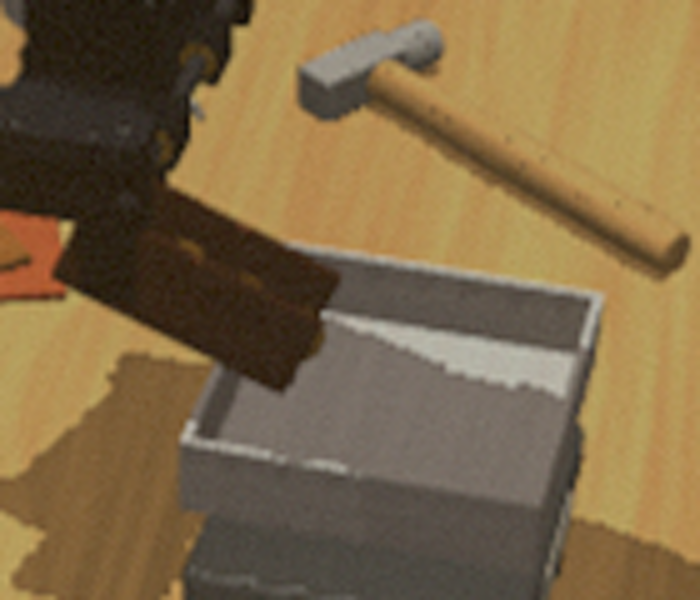

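The side view shows the scoop at about 24°, contacting the far rim, with its lip corner at (336,173) and the front ball still in at (344,164). Continuing slowly.

Emit:
step_arm --plan '[[[0, 0, -0.5, 0, -0.182], [-0.5, 0, -1, 0, -0.182], [-1, 0, -1.5, 0, -0.182], [-1.5, 0, -2, 0, -0.182], [-2, 0, -2.5, 0, -0.182], [-2.5, 0, -2.5, 0, -0.182], [-2.5, 0, -2.5, 0, -0.182], [-2.5, 0, -2.5, 0, -0.182]]]'

```text
t: 19.1
eef_pos: [642.7, -200.1, 129.7]
tcp_rot: [3.142, 0.0, -0.08]
ft_force: [0.3, -0.5, -4.1]
opening: 0.414
grip_force: 6.8
```

```bash
python3 -c "
from h import *
watch('f')"
```

```text
t 19.25 pos [ 642.8 -200.1  129.7] grip 6.8 Fz [-3.16 -3.48 -3.64] sink [(0, 0, 0.93), (2, 0, 0.97), (0, 0, 0.99)]
pan/scoop side [([314, 123], 14), ([293, 140], 27), ([318, 144], 17), ([342, 147], 5), ([332, 152], 19), ([347, 170], 85)] wrist [([325, 346], 653), ([241, 347], 30), ([232, 376], 342), ([411, 377], 286), ([323, 397], 646), ([239, 391], 21), ([273, 426], 30), ([369, 426], 28), ([321, 426], 50)]
```

```bash
python3 -c "
from h import *
watch('g');watch('g2')"
```

```text
t 19.4 pos [ 642.8 -200.2  129.7] grip 6.8 Fz [-4.42 -3.82 -2.57] sink [(0, 2, 0.92), (3, 3, 0.96), (0, 2, 0.97)]
pan/scoop side [([314, 123], 15), ([293, 140], 26), ([318, 143], 17), ([330, 151], 12), ([354, 177], 85)] wrist [([325, 346], 653), ([241, 347], 30), ([232, 376], 344), ([411, 377], 288), ([323, 407], 1030), ([240, 391], 20), ([273, 426], 29), ([370, 426], 35)]
t 19.55 pos [ 642.8 -200.1  129.6] grip 6.8 Fz [-4.07 -4.37 -2.6 ] sink [(0, 1, 0.88), (3, 2, 0.97), (0, 1, 0.97)]
pan/scoop side [([314, 123], 14), ([293, 140], 27), ([318, 144], 15), ([330, 151], 16), ([358, 177], 83)] wrist [([325, 346], 652), ([241, 346], 22), ([232, 376], 344), ([411, 377], 289), ([241, 352], 5), ([324, 390], 174), ([240, 391], 20), ([323, 415], 713), ([273, 426], 31), ([368, 426], 26)]
```

Emit:
step_arm --plan '[[[0, 0, 0, 0, -0.1815], [0, 0, 0, 0, -0.1812], [0, 0, 0, 0, -0.1812], [-0.5, 0, -0.5, 0, -0.1812], [-1, 0, -1, 0, -0.1812], [-1.5, 0, -1.5, 0, -0.1812], [-2, 0, -2, 0, -0.1812], [-2, 0, -2, 0, -0.1812]]]'

```text
t: 20.22
eef_pos: [640.7, -200.0, 131.8]
tcp_rot: [3.141, -0.0, -0.08]
ft_force: [-0.4, -0.4, -3.2]
opening: 0.411
grip_force: 4.4
```

```bash
cat >> h.py <<'E'
def est(tag):
    # scoop tilt: lowest dark (wood) pixel of the near cheek's lip end against the grey pan
    a=cv2.imread(f"pics/s{tag}.png");s=a.max(2).astype(int)-a.min(2)
    m=((a[:,:,2].astype(int)<85)&(a[:,:,2].astype(int)-a[:,:,0]>15))[130:205,318:362];ys,xs=np.nonzero(m);k=ys.argmax();
    print("corner",xs[k]+318,ys[k]+130)
E
python3 -c "
from h import *
est('e');est('g2');watch('h');est('h')"
```

```text
corner 319 204
corner 336 204
t 20.37 pos [ 640.8 -200.   131.7] grip 4.4 Fz [-3.38 -3.37 -3.79] sink [(0, 2, 0.93), (2, 2, 0.95), (0, 2, 0.98)]
pan/scoop side [([315, 122], 17), ([293, 139], 25), ([318, 144], 15), ([330, 152], 9), ([358, 177], 86)] wrist [([241, 347], 31), ([325, 347], 502), ([232, 376], 346), ([411, 377], 289), ([240, 391], 22), ([324, 393], 6), ([323, 413], 910)]
corner 340 204
```

Emit:
step_arm --plan '[[[-0.5, 0, -0.5, 0, -0.1812], [-1, 0, -0.5, 0, -0.1812], [-1, 0, -1, 0, -0.1812], [-1.5, 0, -1, 0, -0.1812], [-2, 0, -1.5, 0, -0.1812], [-2, 0, -1.5, 0, -0.1812], [-2.5, 0, -2, 0, -0.1812], [-2.5, 0, -2, 0, -0.1812]]]'

```text
t: 21.03
eef_pos: [638.3, -199.8, 133.7]
tcp_rot: [3.141, -0.0, -0.08]
ft_force: [0.3, 0.1, -3.9]
opening: 0.41
grip_force: 4.4
```

```bash
sed -i 's/\[130:205,318:362\]/[130:186,318:350]/' h.py; python3 -c "
from h import *
watch('i');[est(k) for k in 'bceghi']"
```

```text
t 21.18 pos [ 638.3 -199.8  133.6] grip 4.4 Fz [-4.22 -3.22 -3.68] sink [(0, 2, 0.86), (3, 2, 0.95), (0, 1, 0.97)]
pan/scoop side [([316, 121], 15), ([293, 139], 35), ([319, 144], 17), ([338, 147], 4), ([330, 152], 11), ([358, 177], 87)] wrist [([241, 347], 34), ([325, 348], 469), ([232, 376], 346), ([411, 377], 288), ([239, 392], 23), ([323, 407], 760), ([320, 426], 162)]
corner 319 182
corner 320 182
corner 319 185
corner 320 184
corner 321 184
corner 319 183
```

Emit:
step_arm --plan '[[[0, 0, 0, 0, -0.181], [0, 0, 0, 0, -0.181], [-0.5, 0, -0.5, 0, -0.181], [-1, 0, -0.5, 0, -0.181], [-1.5, 0, -1, 0, -0.181], [-2, 0, -1, 0, -0.181], [-2, 0, -1.5, 0, -0.181], [-2, 0, -1.5, 0, -0.181]]]'

```text
t: 21.85
eef_pos: [636.3, -199.6, 135.2]
tcp_rot: [3.141, -0.0, -0.08]
ft_force: [-0.5, -0.6, -3.8]
opening: 0.408
grip_force: 3.8
```

```bash
python3 -c "
from h import *
watch('j')
# near-cheek outline along the lip: first non-brown pixel to the right on rows, brown test
for k in 'egij':
    a=cv2.imread(f'pics/s{k}.png').astype(int);b=(a[:,:,2]-a[:,:,0]>14)&(a[:,:,2]<120)
    print(k,[(r,int(np.nonzero(b[r,300:350])[0].max()+300) if b[r,300:350].any() else 0) for r in range(148,186,3)])"
```

```text
t 22.0 pos [ 636.3 -199.6  135.2] grip 3.8 Fz [-3.09 -3.16 -3.58] sink [(0, 2, 0.95), (0, 2, 0.92), (0, 2, 0.98)]
pan/scoop side [([317, 121], 13), ([320, 144], 18), ([331, 153], 10), ([358, 177], 84)] wrist [([241, 347], 35), ([232, 376], 350), ([324, 349], 391), ([411, 377], 293), ([239, 392], 22), ([323, 402], 732), ([323, 426], 163)]
e [(148, 349), (151, 349), (154, 349), (157, 349), (160, 348), (163, 348), (166, 349), (169, 349), (172, 349), (175, 347), (178, 345), (181, 349), (184, 345)]
g [(148, 345), (151, 349), (154, 349), (157, 349), (160, 345), (163, 349), (166, 349), (169, 349), (172, 349), (175, 349), (178, 349), (181, 345), (184, 346)]
i [(148, 346), (151, 349), (154, 349), (157, 349), (160, 345), (163, 348), (166, 349), (169, 349), (172, 348), (175, 348), (178, 348), (181, 346), (184, 347)]
j [(148, 342), (151, 349), (154, 349), (157, 349), (160, 347), (163, 349), (166, 347), (169, 345), (172, 349), (175, 347), (178, 346), (181, 346), (184, 349)]
```

```bash
cat >> h.py <<'E'
def lipc(tag):
    a=cv2.medianBlur(cv2.imread(f"pics/s{tag}.png"),3).astype(int);R,B=a[:,:,2],a[:,:,0]
    m=((R-B>0.4*R)&(R<110)&(R>20)).astype(np.uint8)[115:190,300:352]
    n,l,st,c=cv2.connectedComponentsWithStats(m);i=1+st[1:,4].argmax();p=np.argwhere(l==i)[:,::-1]+[300,115]
    k=p[(p@[0.2,1]).argmax()];q=p[(p@[1,0.3]).argmax()];print(tag,"bottom corner",k,"right",q,"area",st[i,4])
E
python3 -c "
from h import *
[lipc(k) for k in 'bcdefghij']"
```

```text
b bottom corner [337 171] right [343 162] area 1251
c bottom corner [335 172] right [343 163] area 1317
d bottom corner [336 172] right [344 161] area 1346
e bottom corner [336 172] right [344 162] area 1380
f bottom corner [336 172] right [347 152] area 1414
g bottom corner [336 173] right [347 152] area 1417
h bottom corner [334 174] right [346 155] area 1427
i bottom corner [334 174] right [347 155] area 1481
j bottom corner [333 175] right [347 156] area 1500
```

```bash
cat >> h.py <<'E'
def pred(tcp,ps):
    G=np.array(tcp)+[0,0,18.8]
    for p in ps:
        c,s=np.cos(np.radians(p)),np.sin(np.radians(p));o=[]
        for x,y,z in [(-93.7,19.5,-21.4),(-93.7,-19.5,22)]:
            dx,dz=x*c-z*s,x*s+z*c;o.append(proj("side",G+[dx*.9968+y*.08,-dx*.08+y*.9968,dz]).round(1).tolist())
        print(p,"near bottom, far top",o)
E
python3 -c "
from h import *
pred([645.2,-200.3,127.1],[20,24,28]);pred([636.3,-199.6,135.2],[26,30,34,38,42])"
```

```text
20 near bottom, far top [[338.8, 173.2], [350.6, 147.8]]
24 near bottom, far top [[337.0, 174.9], [350.0, 150.3]]
28 near bottom, far top [[335.0, 176.6], [349.2, 152.8]]
26 near bottom, far top [[340.2, 173.4], [353.9, 149.0]]
30 near bottom, far top [[338.1, 175.0], [353.0, 151.5]]
34 near bottom, far top [[335.9, 176.4], [351.8, 153.8]]
38 near bottom, far top [[333.5, 177.7], [350.5, 156.0]]
42 near bottom, far top [[331.0, 178.8], [349.0, 158.1]]
```

Emit:
step_arm --plan '[[[-0.5, 0, 0, 0, -0.181], [-0.5, 0, -0.5, 0, -0.181], [-1, 0, -0.5, 0, -0.181], [-1, 0, -1, 0, -0.181], [-1.5, 0, -1, 0, -0.181], [-2, 0, -1.5, 0, -0.181], [-2, 0, -1.5, 0, -0.181]]]'

```text
t: 22.58
eef_pos: [634.2, -199.5, 136.7]
tcp_rot: [3.141, -0.0, -0.08]
ft_force: [-0.2, -0.2, -2.9]
opening: 0.41
grip_force: 3.8
```

```bash
python3 -c "
from h import *
watch('k');lipc('k')"
```

```text
t 22.73 pos [ 634.3 -199.5  136.6] grip 3.8 Fz [-2.83 -3.95 -3.17] sink [(0, 2, 0.94), (0, 2, 0.91), (0, 2, 0.98)]
pan/scoop side [([318, 120], 14), ([321, 144], 14), ([331, 153], 11), ([358, 177], 84)] wrist [([241, 347], 36), ([232, 376], 349), ([324, 349], 393), ([411, 377], 297), ([323, 399], 671), ([239, 392], 25), ([321, 426], 176)]
k bottom corner [333 175] right [348 156] area 1521
```

Emit:
step_arm --plan '[[[-0.5, 0, 0, 0, -0.181], [-0.5, 0, -0.5, 0, -0.181], [-1, 0, -0.5, 0, -0.181], [-1, 0, -1, 0, -0.181], [-1.5, 0, -1, 0, -0.181], [-2, 0, -1.5, 0, -0.181], [-2, 0, -1.5, 0, -0.181]]]'

```text
t: 23.32
eef_pos: [632.2, -199.3, 138.2]
tcp_rot: [3.141, -0.0, -0.08]
ft_force: [-1.0, -0.1, -3.2]
opening: 0.413
grip_force: 3.8
```

```bash
python3 -c "
from h import *
watch('l');lipc('l')"
```

```text
t 23.47 pos [ 632.3 -199.3  138.2] grip 3.8 Fz [-3.85 -3.57 -4.34] sink [(0, 2, 0.89), (0, 2, 0.91), (0, 2, 0.97)]
pan/scoop side [([319, 120], 15), ([321, 144], 16), ([332, 153], 8), ([358, 177], 86)] wrist [([241, 347], 35), ([232, 376], 347), ([323, 349], 359), ([411, 377], 294), ([323, 397], 607), ([239, 392], 24), ([322, 426], 168)]
l bottom corner [334 175] right [348 157] area 1552
```

Emit:
step_arm --plan '[[[-0.5, 0, 0, 0, -0.181], [-0.5, 0, -0.5, 0, -0.181], [-1, 0, -0.5, 0, -0.181], [-1, 0, -1, 0, -0.181], [-1.5, 0, -1, 0, -0.181], [-2, 0, -1, 0, -0.181], [-2, 0, -1, 0, -0.181]]]'

```text
t: 24.05
eef_pos: [630.2, -199.1, 139.2]
tcp_rot: [3.141, 0.0, -0.08]
ft_force: [-0.6, -1.0, -2.8]
opening: 0.411
grip_force: 3.8
```

```bash
python3 -c "
from h import *
watch('m');lipc('m')"
```

```text
t 24.2 pos [ 630.4 -199.1  139.2] grip 3.8 Fz [-3.2  -2.56 -3.03] sink [(0, 5, 0.82), (-3, 4, 0.89), (-1, 4, 0.95)]
pan/scoop side [([320, 120], 12), ([316, 140], 4), ([322, 144], 14), ([350, 178], 84), ([363, 180], 86)] wrist [([241, 347], 37), ([232, 376], 347), ([324, 349], 138), ([411, 377], 289), ([239, 392], 22), ([323, 399], 636), ([322, 426], 162)]
m bottom corner [334 175] right [349 157] area 1578
```

Two balls are in the pan, at (350,178) and (363,180). I'll clamp now and lift gently.

Emit:
step_arm --plan '[[[0, 0, 0, 0, -0.2], [0, 0, 0, 0, -0.2], [0, 0, -1, 0, -0.2], [0, 0, -3, 0, -0.2], [0, 0, -6, 0, -0.2], [0, 0, -10, 0, -0.2], [0, 0, -15, 0, -0.2], [0, 0, -20, 0, -0.2]]]'

```text
t: 24.87
eef_pos: [630.4, -199.2, 159.8]
tcp_rot: [3.141, -0.0, -0.08]
ft_force: [-0.2, 0.1, -2.5]
opening: 0.409
grip_force: 30.0
```

```bash
python3 -c "
from h import *
watch('n')"
```

```text
t 25.02 pos [ 630.5 -199.2  159.8] grip 30.0 Fz [-1.98 -2.74 -2.9 ] sink [(0, 4, 0.83), (1, 4, 0.9), (0, 4, 0.96)]
pan/scoop side [([320, 111], 7), ([323, 135], 9), ([350, 178], 83), ([363, 180], 86)] wrist [([242, 348], 34), ([233, 376], 342), ([324, 350], 233), ([411, 376], 298), ([323, 391], 188), ([240, 391], 21), ([319, 426], 197)]
```

Emit:
step_arm --plan '[[[0, 0, -6, 0, -0.2], [0, 0, -14, 0, -0.2], [0, -3, -22, 0, -0.2], [-1, -9, -28, 0, -0.2], [-3, -18, -31, 0, -0.2], [-6, -30, -32, 0, -0.2], [-9, -45, -32, 0, -0.2], [-13, -62, -32, 0, -0.2]]]'

```text
t: 25.68
eef_pos: [621.9, -134.6, 190.9]
tcp_rot: [-3.141, 0.0, -0.08]
ft_force: [-0.3, 0.3, -4.4]
opening: 0.408
grip_force: 30.0
```

Emit:
step_arm --plan '[[[-4, -20, 0, 0, -0.2], [-9, -41, 0, 0, -0.2], [-14, -62, 0, 0, -0.2], [-19, -83, 0, 0, -0.2], [-24, -104, 0, 0, -0.2], [-29, -125, 0, 0, -0.2], [-34, -146, 0, 0, -0.2], [-39, -167, 0, 0, -0.2]]]'

```text
t: 26.35
eef_pos: [595.8, 35.8, 190.9]
tcp_rot: [-3.142, 0.001, -0.079]
ft_force: [0.9, 0.2, -1.9]
opening: 0.411
grip_force: 30.0
```

Emit:
step_arm --plan '[[[-5, -21, 0, 0, -0.2], [-10, -42, 0, 0, -0.2], [-15, -63, 0, 0, -0.2], [-20, -84, 0, 0, -0.2], [-25, -105, 0, 0, -0.2], [-30, -124, 0, 0, -0.2], [-34, -140, 0, 0, -0.2], [-37, -152, 0, 0, -0.2]]]'

```text
t: 27.02
eef_pos: [570.7, 190.4, 190.9]
tcp_rot: [3.142, 0.001, -0.078]
ft_force: [-0.5, -0.0, -2.9]
opening: 0.407
grip_force: 30.0
```

Emit:
step_arm --plan '[[[-2, -9, 0, 0, -0.2], [-3, -15, 0, 0, -0.2], [-3, -18, 5, 0, -0.2], [-3, -19, 14, 0, -0.2], [-3, -19, 26, 0, -0.2], [-3, -19, 38, 0, -0.2], [-3, -19, 50, 0, -0.2], [-3, -19, 60, 0, -0.2]]]'

```text
t: 27.68
eef_pos: [570.5, 206.1, 129.4]
tcp_rot: [3.141, 0.001, -0.081]
ft_force: [1.6, 0.3, -2.9]
opening: 0.405
grip_force: 30.0
```

```bash
python3 -c "
from h import *
watch('o')
print([t for t in tilt() if 230<t[0][0]<390 and 240<t[0][1]<400])
s=env.state()['eef_pos'];pred(s,[38,42,46])
a=cv2.medianBlur(cv2.imread('pics/so.png'),3).astype(int);R,B=a[:,:,2],a[:,:,0]
m=((R-B>.35*R)&(R<100)&(R>20)).astype(np.uint8)[250:390,250:400];n,l,st,c=cv2.connectedComponentsWithStats(m)
for i in range(1,n):
    if st[i,4]>60:
        p=np.argwhere(l==i)[:,::-1]+[250,250];print(st[i],p[(p@[.2,1]).argmax()],p[(p@[1,.3]).argmax()])"
```

```text
t 27.83 pos [570.5 206.4 130.1] grip 30.0 Fz [-4.51 -3.28 -2.74] sink [(-3, 2, 0.33), (3, 17, 0.72), (3, -2, 0.26)]
pan/scoop side [([399, 128], 6), ([394, 156], 4), ([393, 159], 4)] wrist [([234, 374], 474), ([321, 347], 107), ([411, 376], 318)]
[([319.7, 253.8], 37), ([342.4, 257.0], 119), ([308.6, 286.8], 33), ([312.4, 302.7], 64)]
38 near bottom, far top [[332.5, 341.3], [355.3, 312.5]]
42 near bottom, far top [[329.1, 342.1], [353.2, 314.4]]
46 near bottom, far top [[325.7, 342.7], [351.0, 316.2]]
[   4    0  102   92 4396] [330 341] [345 333]
```

Emit:
step_arm --plan '[[[0, 0, 10, 0, -0.2], [0, 0, 22, 0, -0.2], [0, 0, 34, 0, -0.2], [0, 0, 46, 0, -0.2], [0, 0, 55, 0, -0.2], [0, 0, 61, 0, -0.2], [0, 0, 64, 0, -0.2], [0, 0, 64, 0, -0.2]]]'

```text
t: 28.55
eef_pos: [570.5, 206.9, 66.4]
tcp_rot: [3.141, 0.001, -0.08]
ft_force: [-0.8, 0.0, -2.3]
opening: 0.411
grip_force: 30.0
```

Emit:
step_arm --plan '[[[0, 0, 2, 0, -0.182], [3, 0, 4, 0, -0.182], [6, 0, 7, 0, -0.182], [9, 0, 9, 0, -0.182], [12, 0, 12, 0, -0.182], [14, 0, 14, 0, -0.182], [16, 0, 16, 0, -0.182], [18, 0, 18, 0, -0.182]]]'

```text
t: 29.22
eef_pos: [589.1, 205.5, 49.0]
tcp_rot: [-3.141, -0.001, -0.08]
ft_force: [1.3, -0.6, 0.6]
opening: 0.409
grip_force: 6.7
```

```bash
cat >> h.py <<'E'
def mat(tag):
    a=env.read_camera("side");cv2.imwrite(f"pics/s{tag}.png",a)
    s=env.state();print(s["t"],s["eef_pos"].round(1),s["ft_force"].round(1),s["grip_force"])
    a=cv2.medianBlur(a,3).astype(int);R,B=a[:,:,2],a[:,:,0]
    m=((R-B>.35*R)&(R<100)&(R>20)).astype(np.uint8)[250:390,250:400];n,l,st,c=cv2.connectedComponentsWithStats(m)
    for i in range(1,n):
        if st[i,4]>60:
            p=np.argwhere(l==i)[:,::-1]+[250,250];print("corner",st[i].tolist(),p[(p@[.2,1]).argmax()],p[(p@[1,.3]).argmax()])
    return s["eef_pos"]
E
python3 -c "
from h import *
p=mat('p');pred(p,[18,22,26,30,36,42])"
```

```text
29.2667 [589.3 205.5  48.7] [2.9 1.3 0.5] 6.753965243697166
corner [0, 0, 68, 64, 2623] [293 313] [314 287]
corner [63, 0, 43, 34, 1040] [353 278] [354 277]
corner [0, 60, 93, 54, 1987] [327 363] [342 337]
18 near bottom, far top [[333.7, 361.9], [347.8, 330.1]]
22 near bottom, far top [[331.5, 363.3], [347.2, 332.4]]
26 near bottom, far top [[329.1, 364.6], [346.3, 334.6]]
30 near bottom, far top [[326.5, 365.6], [345.1, 336.6]]
36 near bottom, far top [[322.3, 366.9], [343.0, 339.5]]
42 near bottom, far top [[317.8, 367.9], [340.3, 342.0]]
```

Emit:
step_arm --plan '[[[2, 0, 3, 0, -0.182], [4, 0, 6, 0, -0.182], [7, 0, 9, 0, -0.182], [9, 0, 12, 0, -0.182], [11, 0, 15, 0, -0.182], [12, 0, 18, 0, -0.182], [14, 0, 21, 0, -0.182], [16, 0, 24, 0, -0.182]]]'

```text
t: 29.93
eef_pos: [604.2, 204.2, 24.5]
tcp_rot: [3.141, 0.001, -0.08]
ft_force: [-0.6, 1.5, -2.6]
opening: 0.409
grip_force: 6.7
```

Emit:
step_arm --plan '[[[1, 0, 3, 0, -0.182], [2, 0, 6, 0, -0.182], [3, 0, 9, 0, -0.182], [4, 0, 12, 0, -0.182], [5, 0, 15, 0, -0.182], [5, 0, 16.5, 0, -0.182], [5, 0, 17.5, 0, -0.182], [5, 0, 17.5, 0, -0.182]]]'

```text
t: 30.6
eef_pos: [610.3, 203.7, 8.4]
tcp_rot: [-3.141, -0.002, -0.08]
ft_force: [0.9, -1.5, 6.6]
opening: 0.407
grip_force: 6.9
```

```bash
python3 -c "
from h import *
p=mat('q');pred(p,[0,4,8]);print([t for t in tilt() if 230<t[0][0]<390 and 315<t[0][1]<400])"
```

```text
30.65 [610.3 203.7   8.4] [ 0.2 -1.6  6.3] 6.927661299705505
corner [0, 0, 105, 113, 5708] [326 362] [354 277]
0 near bottom, far top [[327.8, 364.7], [334.0, 330.7]]
4 near bottom, far top [[326.7, 366.6], [334.6, 333.2]]
8 near bottom, far top [[325.5, 368.4], [335.0, 335.7]]
[([284.0, 332.8], 28), ([295.3, 336.6], 82)]
```

Emit:
step_arm --plan '[[[0, 0, -0.5, 0, -0.18], [0, 0, -0.5, 0, -0.15], [0, 0, -0.5, 0, -0.1], [0, 0, -0.5, 0, 0.1], [0, 0, -0.5, 0, 0.3], [0, 0, -0.5, 0, 0.5], [0, 0, -0.5, 0, 0.5], [0, 0, -0.5, 0, 0.5]]]'

```text
t: 31.37
eef_pos: [609.5, 203.8, 8.0]
tcp_rot: [3.141, 0.0, -0.08]
ft_force: [0.7, 0.3, -0.1]
opening: 0.728
grip_force: 0.0
```

Emit:
step_arm --plan '[[[0, 0, -10, 0, 0.5], [0, 0, -30, 0, 0.5], [0, 0, -60, 0, 0.5], [0, 0, -95, 0, 0.5], [10, 0, -130, 0, 0.5], [40, 20, -165, 0, 0.5], [75, 50, -190, 0, 0.5], [110, 80, -200, 0, 0.5]]]'

```text
t: 32.03
eef_pos: [697.7, 131.5, 205.8]
tcp_rot: [-3.141, -0.005, -0.078]
ft_force: [-0.0, 0.7, -0.4]
opening: 0.752
grip_force: 0.0
```

Emit:
step_arm --plan '[[[30, 25, 0, 0, 0.5], [50, 60, 0, 0, 0.5], [50, 95, 0, 0, 0.5], [50, 130, 0, 0, 0.5], [50, 165, 0, 0, 0.5], [50, 200, 0, 0, 0.5], [50, 230, 0, 0, 0.5], [50, 230, 0, 0, 0.5]]]'

```text
t: 32.7
eef_pos: [727.3, -107.6, 201.7]
tcp_rot: [3.14, -0.0, -0.085]
ft_force: [-0.1, 0.7, 0.7]
opening: 0.748
grip_force: 0.0
```

Run:
```python
from h import *
p=mat('r');print([t for t in tilt() if (230<t[0][0]<420 and 315<t[0][1]<400) or (335<t[0][0]<400 and 150<t[0][1]<200)])
im=env.read_camera("top");cv2.imwrite("pics/tr.png",im)
roi=np.zeros(im.shape[:2],np.uint8);roi[200:320,175:240]=255
d=cv2.inRange(im,(0,0,0),(255,255,95))&roi;cs,_=cv2.findContours(d,cv2.RETR_EXTERNAL,cv2.CHAIN_APPROX_NONE);c=max(cs,key=cv2.contourArea);r=cv2.minAreaRect(c);print(r,ray("top",r[0],40))
n,l,s,ce=cv2.connectedComponentsWithStats(brass(im));print("balls",[(ce[i].round().tolist(),int(s[i,4])) for i in range(1,n) if 60<s[i,4]<400 and 200<ce[i][1]<335])
```

```text
32.75 [ 727.6 -105.   201.6] [-0.8 -0.6  0.4] 0.0
corner [48, 0, 58, 29, 1607] [353 278] [354 277]
corner [15, 69, 68, 45, 1977] [326 363] [332 351]
[([349.6, 177.7], 82), ([363.3, 180.0], 81), ([279.0, 332.8], 89), ([295.2, 336.5], 86)]
((207.0, 310.5), (64.0, 17.0), 0.0) [476.97754039 204.97551672  40.        ]
balls [([212.0, 233.0], 175), ([209.0, 250.0], 175)]
```

```bash
python3 -c "
from cell import env
print(env.state()['qvel'].round(3));print(env.job_done())"
```

```text
[ 0.025  0.002  0.003  0.001 -0.003 -0.001]
the job is handed in; nothing more can be done
None
```

Job handed in at about 33 s: two knobs are in the scale pan, and the scoop is back upright on its leather mat with the other two still in it, released and with the arm clear.

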